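Start the ring assembly fixture

ROBOT

A 7-joint arm with a two-finger parallel gripper is mounted at the origin on the work surface. World frame = base frame: x ahead of the robot, y to its left, z up, the work surface at z = 0. Lengths are in m, angles in rad, forces in N, time in s.
With the tool pointing down it reaches from about 0.4 to 0.85 m from the base axis. Payload 10.4 kg.
Tool frame: the origin (TCP) lies between the finger pads; the fingertips stand 14 mm ahead of it and the grasp point (between the pads) lies 5 mm behind it; z points along the fingers, y is the direction in which the jaws open and shut (so a half turn about z gives the same grasp; the last joint's range is limited). The gripper opens to 87 mm and grips with 3 to 60 N. Pads are 19 mm wide; open, the fingers measure 117 mm over their backs; the gripper's body (75 mm by 190 mm) begins 51 mm behind the grasp point.
Start: joints at [1.121, 0.332, -0.065, 1.46, 0.022, 1.35, -0.088], TCP at [0.259, -0.569, 0.214] pointing down, gripper open.
Joint ranges: [-2.6, 2.6], [-0.5, 2.12], [-1.47, 1.34], [0.16, 2.42], [-1.27, 4.41], [0.06, 2.06], [-2.6, 2.6]. Speed limits (rad/s): [2.22, 2.22, 2.79, 2.79, 3.14, 3.14, 3.14].

INTERFACE

Orientations are given as a unit quaternion [x, y, z, w].
In Python, from bench import readout, camera, calibration, order gives the robot as it stands.
- The arm moves only by the tool apply_moves, never from a script. Its argument "deltas" is a list of rows, each an object with "translation": the shift along the world's x, y, z in m, a list of three; "turn": the turn, a rotation vector about the world's x, y, z in rad, a list of three; "hand": the finger opening in m, from 0 to 0.087. A call has 1 to 5 rows; each row shifts and turns the pose as measured when the row begins; what a row does not reach is not made up. A row lasts 1/10 s, in which the tool goes at most 50 mm and 8.59 degrees, less where a joint would pass 70% of its speed; a pose out of reach is approached as far as the arm can. A call with a gripper value outside its range is refused whole. The fingers move at their own pace and stop on an object; "newtons" is the grip in N (left out, the last holds). Time passes only in rows, so rows that do not move let the fingers close. It gives the time, the measured TCP pose, the force and the opening at its end, in the units of the state.
- readout.read_state(): the state, without advancing time (a new reading comes with each control period).
- camera(name): name is "scene" or "top" or "wrist"; returns the picture (480x640x3 uint8, red, green, blue); there is no depth.
- calibration(name): a dict with "fx", "fy", "cx", "cy" (pixels), "extrinsics" (4x4, takes a point from world to camera coordinates). Camera axes: x right, y down, z forward; pixel columns grow to the right and rows downward; lengths in m; the calibration is good to about 2 mm. A picture is of the moment at which its call begins: read the wrist's pose just before it. calibration takes no time and is no camera call; for the wrist camera it gives the pose at the moment of the call.
- order.close_job(): hands the job in, once; it reports no verdict.
The state is a dict: "time": time; "joint_positions": joint angles; "joint_vel": joint speeds; "joint_torque": joint torques, N m; "ee_pos": TCP position; "eef_rot": TCP orientation; "ft_force": force on the tool from outside, world axes, zero at the start; "torque": the same for the moment, N m; "width": finger opening in m.
Only numpy, scipy, OpenCV 4.12 (cv2) and the standard library are available. Lean on these libraries where they do the work, as an engineer would, in place of code of your own. Each camera call takes 0.05 s, during which the arm holds its last target. There are 200 camera calls.

TASK

Start the assembly fixture by pressing its three black controls in order with closed fingers: first push the raised end of the rocker switch down until it tips right over, then push the round mushroom head all the way in (it stays in), and last press the square start key all the way down and let it spring back. Grasp nothing: leave the ring in its nest, the bearing, the screwdriver and the bin where they are, and finish clear of everything.

Things in the scene. Friction and masses are not known exactly. Their poses are not given: they have to be found in the camera images.
- fixture: Aluminium plate 220 x 300 x 12 mm (x by y) on the bench; origin at the centre of its underside, z up; turned about vertical by up to 0.35 rad. Three control boxes stand on it in a row along its y at about x = -50 mm, 90 mm apart, in any order; a white round nest (104 mm wide, top 22 mm above the bench) with a steel ring on it is at (45, 45) mm.
- rocker_box: White housing 62 x 58 x 30 mm of the rocker switch, fixed on the plate; origin at the centre of its underside, 12 mm above the bench; low cheeks beside the rocker reach 37 mm above the origin. The pivot runs along this body's y, 40 mm above the origin. At the start the raised end is towards its own +x (away from the robot, give or take 0.65 rad).
- rocker (a joint): Tilt of the black rocker, rad: plate 64 mm long (x), 34 mm wide (y), bent to a shallow V, lowest line on the pivot. 0 to 0.05 at the start: the +x half slopes up by about 0.4 rad, its end 12 mm above the pivot. 0.4 = hard stop, fully over: the +x half lies level, 52 mm above the bench, the other half stands up. Needs 2 to 5 N, stays where left; above 0.33 counts as tipped over.
- rocker_press (a point): Point on the top face of the rocker's initially raised half, 20 mm from the pivot (moves with the rocker): the place to push down. It sinks about 8 mm, to 52 mm above the bench.
- plunger_box: White housing 62 x 58 x 30 mm of the mushroom-headed plunger, fixed on the plate; origin at the centre of its underside, 12 mm above the bench.
- plunger (a joint): How far the plunger is pushed in, m: 0 to 0.002 at the start, 0.010 = fully in (hard stop). It moves straight down, takes about 3 to 4 N, and stays where it is left; above 0.008 counts as in.
- plunger_top (a point): Centre of the top of the round black mushroom head (38 mm across, flat top 30 mm across, 12 mm thick); 68 mm above the bench when out, 58 mm when fully in; moves with it.
- key_box: White housing 62 x 58 x 30 mm of the square start key, fixed on the plate; origin at the centre of its underside, 12 mm above the bench.
- key (a joint): How far the square start key is pressed, m: 0 at rest, 0.006 = fully down (hard stop). It moves straight down; its spring takes 1.2 N at the start and 4 N at the bottom, and returns it to 0 when let go. Above 0.0042 counts as pressed.
- key_top (a point): Centre of the top of the square black key, 28 x 28 mm; 54 mm above the bench at rest, 48 mm when down; moves with it.
- part: Loose steel ring, 80 mm outside, 48 mm inside, 22 mm high, on the white nest over its 36 mm boss; origin at the centre of its underside. To be left alone.
- bearing: Loose dark steel bearing ring, 44 mm across, 14 mm high, lying on the plate; origin at the centre of its underside. To be left alone.
- screwdriver: Loose screwdriver with a blue handle, lying on the bench by the plate's -y side. To be left alone.
- bin: Loose yellow bin 100 x 75 x 45 mm on the bench by the plate's +y side; origin at the centre of its underside. To be left alone.

How it is judged:
By the outcome, as a careful person would: the job done as asked, in the order asked, and still so for the second after the job is handed in, with the robot touching nothing.
It also fails if it takes over 42 s, if anything falls off the work surface, if the arm or the gripper's body presses on something with over 40 N, if the wrist force passes 120 N, or if a joint passes its speed limit or range.

## Working session

There is one attempt and no reset: what is moved stays moved. The work goes in short steps, Python scripts to look and compute and a tool call to move; the robot and the scene stay as the last step left them, time stands still between calls to the robot, and variables do not carry over. Pictures are saved under pics/ and viewed, about 8 in all and at most 12, crops included, and the job is handed in when it is done.

Besides the shell and the picture viewer there is one more tool, called after "Request:" by a JSON object that holds its "op" and its "data", one argument or row to a line. apply_moves: Moves the arm, as the interface text tells. Its arguments: {"type":"object","properties":{"deltas":{"type":"array","items":{"type":"object","properties":{"translation":{"type":"array","items":{"type":"number"}},"turn":{"type":"array","items":{"type":"number"}},"hand":{"type":"number"}}}},"newtons":{"type":"number"}},"required":["deltas"]}

```bash
mkdir -p pics; python3 - <<'E'
from bench import readout,camera,calibration
import cv2
s=readout.read_state();print(s)
for n in("top","scene"):
    cv2.imwrite(f"pics/{n}0.png",camera(n)[:,:,::-1]);c=calibration(n);print(n,c)
E
```

```text
{'time': 0.0, 'joint_positions': array([ 1.12140631,  0.33287666, -0.06473372,  1.46096192,  0.02159182,
        1.34989364, -0.08847985]), 'joint_vel': array([ 6.03336740e-05,  7.57548581e-04,  9.39316441e-04, -1.88215602e-03,
       -2.07257510e-04,  1.36155785e-04,  1.36313177e-03]), 'joint_torque': array([-1.52945449e-03, -6.23256969e+01,  2.32926279e-02, -3.89891267e+01,
       -6.14477182e-02,  3.98112356e-02,  1.55512544e-04]), 'ee_pos': array([ 0.25856467, -0.56855778,  0.21314121]), 'eef_rot': array([ 9.77309713e-01,  2.11814076e-01, -1.76592113e-04, -7.00190930e-04]), 'ft_force': array([0.09179434, 0.27936713, 0.08257564]), 'torque': array([0.07213543, 0.04490517, 0.00937775]), 'width': 0.08675803599103582}
top {'fx': 542.2420970012239, 'fy': 542.2420970012239, 'cx': 327.4103514557783, 'cy': 224.77972761569075, 'extrinsics': array([[ 5.72766817e-03, -9.99983588e-01,  1.31920686e-04,
         4.69018392e-02],
       [-9.88001007e-01, -5.67939616e-03, -1.54342975e-01,
         5.88712620e-01],
       [ 1.54341192e-01,  7.53687577e-04, -9.88017322e-01,
         1.00502756e+00],
       [ 0.00000000e+00,  0.00000000e+00,  0.00000000e+00,
         1.00000000e+00]])}
scene {'fx': 452.6841389806757, 'fy': 452.6841389806757, 'cx': 326.0626158312931, 'cy': 243.67025815804902, 'extrinsics': array([[ 0.72037071,  0.69347402, -0.01264236, -0.46673881],
       [ 0.38444506, -0.41439445, -0.82491165, -0.12946177],
       [-0.57729373,  0.5893819 , -0.56512028,  1.08666657],
       [ 0.        ,  0.        ,  0.        ,  1.        ]])}
```

View pics/top0.png

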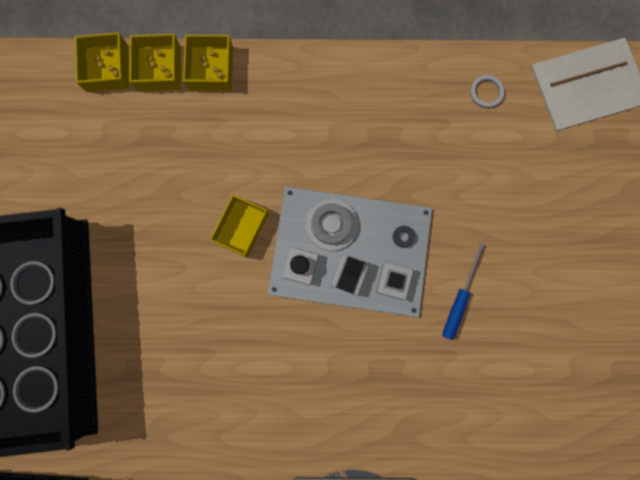

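View pics/scene0.png

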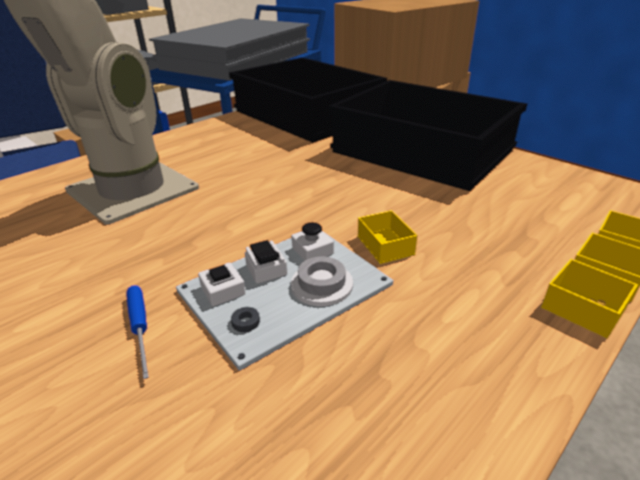

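The top view shows the plunger head near (301,265), the rocker near (351,275) and the key near (397,281). I'll compute their positions and enlarge that area.

```bash
cat > h.py <<'E'
import numpy as np
from bench import calibration
def px2w(n,u,v,z,c=None):
    c=c or calibration(n);E=c["extrinsics"];R,t=E[:3,:3],E[:3,3]
    o=-R.T@t;d=R.T@np.array([(u-c["cx"])/c["fx"],(v-c["cy"])/c["fy"],1])
    return o+d*(z-o[2])/d[2]
def w2px(n,p,c=None):
    c=c or calibration(n);q=c["extrinsics"]@np.r_[p,1]
    return c["cx"]+c["fx"]*q[0]/q[2],c["cy"]+c["fy"]*q[1]/q[2]
E
python3 - <<'E'
from h import *;import cv2
from bench import readout
im=cv2.imread("pics/top0.png")
cv2.imwrite("pics/crop.png",cv2.resize(im[180:325,260:440],None,fx=4.4,fy=4.1,interpolation=cv2.INTER_CUBIC)) 
for n,u,v,z in(("plunger",301,265,.068),("rocker",351,275,.056),("key",397,281,.054),("c1",290,192,.012),("c2",427,212,.012),("c3",414,310,.012),("c4",274,290,.012)):
    print(n,px2w("top",u,v,z))
c=calibration("wrist");E=c["extrinsics"];R,t=E[:3,:3],E[:3,3];print(-R.T@t,R,c["fx"])
E
```

```text
plunger [0.50836414 0.09932775 0.068     ]
rocker [0.49095582 0.00510908 0.056     ]
key [ 0.48025681 -0.0819814   0.054     ]
c1 [0.66027176 0.1262455  0.012     ]
c2 [ 0.62082197 -0.14952927  0.012     ]
c3 [ 0.42624048 -0.1197458   0.012     ]
c4 [0.46346914 0.15444437 0.012     ]
[ 0.33487826 -0.53415346  0.38310737] [[ 0.41389277 -0.91032242 -0.00242126]
 [-0.86664447 -0.39484511  0.3049995 ]
 [-0.27860391 -0.12413872 -0.95234943]] 411.3606712776089
```

View pics/crop.png

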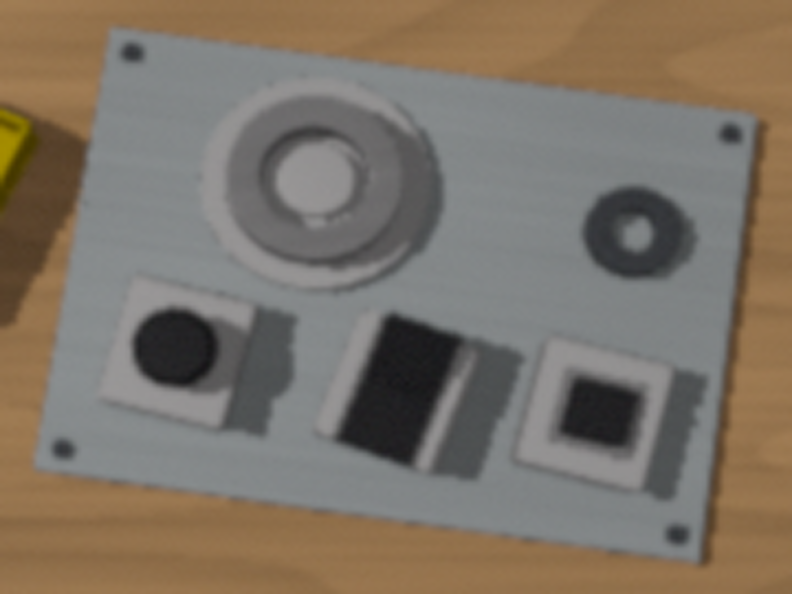

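Plunger, rocker and key lie left to right. The rocker's +x axis is at a yaw of about -0.36 rad, from crop corners (392,314), (462,335), (415,466) and (338,440). Next I move above it with closed fingers, turning by about -0.79.

Request:
{"op": "apply_moves", "data": {
  "deltas": [
    {"translation":[0.019,0.046,0],"turn":[0,0,-0.065],"hand":0},
    {"translation":[0.019,0.046,0],"turn":[0,0,-0.065],"hand":0},
    {"translation":[0.019,0.046,0],"turn":[0,0,-0.065],"hand":0},
    {"translation":[0.019,0.046,0],"turn":[0,0,-0.065],"hand":0},
    {"translation":[0.019,0.046,0],"turn":[0,0,-0.065],"hand":0}
  ],
  "newtons": 20
}}

```text
time: 0.6
ee_pos: [0.3483, -0.3388, 0.2093]
eef_rot: [0.999, 0.04, -0.002, -0.002]
ft_force: [0.5, -0.2, -0.4]
width: 0.055
```

Request:
{"op": "apply_moves", "data": {
  "deltas": [
    {"translation":[0.019,0.046,0],"turn":[0,0,-0.065],"hand":0},
    {"translation":[0.019,0.046,0],"turn":[0,0,-0.065],"hand":0},
    {"translation":[0.019,0.046,0],"turn":[0,0,-0.065],"hand":0},
    {"translation":[0.019,0.046,0],"turn":[0,0,-0.065],"hand":0},
    {"translation":[0.019,0.046,0],"turn":[0,0,-0.065],"hand":0}
  ]
}}

```text
time: 1.1
ee_pos: [0.4409, -0.1066, 0.2087]
eef_rot: [0.992, -0.13, -0.002, -0.002]
ft_force: [0.8, -1.2, -0.5]
width: 0.0149
```

Request:
{"op": "apply_moves", "data": {
  "deltas": [
    {"translation":[0.019,0.045,0],"turn":[0,0,-0.05],"hand":0},
    {"translation":[0.019,0.045,0],"turn":[0,0,-0.05],"hand":0},
    {"translation":[0.01,0.01,0],"turn":[0,0,0],"hand":0},
    {"translation":[0,0,0],"turn":[0,0,0],"hand":0}
  ]
}}

```text
time: 1.5
ee_pos: [0.4897, 0.0039, 0.2086]
eef_rot: [0.984, -0.178, -0.002, -0.003]
ft_force: [-0.0, -0.3, -0.1]
width: 0.0005
```

```bash
python3 - <<'E'
from h import *;import cv2
from bench import readout,camera
s=readout.read_state();print(s["ee_pos"],s["eef_rot"],s["width"],s["ft_force"])
c=calibration("wrist");import pickle;pickle.dump(c,open("w1.pkl","wb"))
cv2.imwrite("pics/w1.png",camera("wrist")[:,:,::-1])
E
```

```text
[0.48968601 0.0039173  0.20857697] [ 0.98404429 -0.17788465 -0.00219562 -0.00301169] 0.0004962306924100555 [-0.03274404 -0.25634955 -0.12441821]
```

View pics/w1.png

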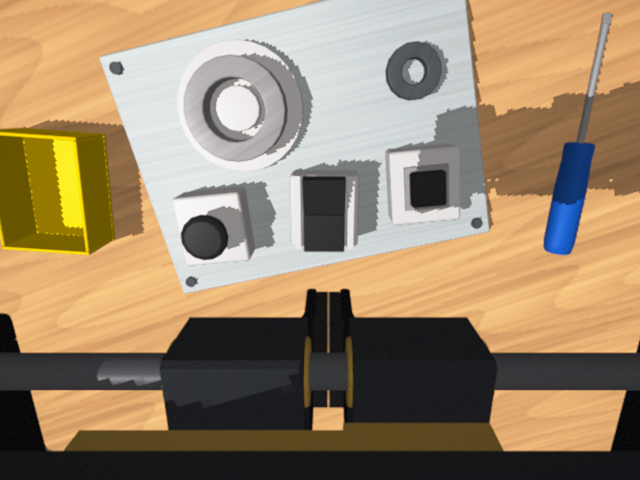

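The wrist picture shows the rocker square with the tool, its crease at (325,214). The plunger top is at (205,236) and the key at (428,188).

```bash
python3 - <<'E'
from h import *;import pickle
c=pickle.load(open("w1.pkl","rb"))
for n,u,v,z in(("pivot",325.5,214.5,.052),("near end",324,250,.052),("far",324,177.5,.064),("plunger",205,236,.068),("key",428,188,.054)):
    print(n,px2w("wrist",u,v,z,c))
for n,u,v,z in(("plunger",299.8,264.6,.068),("rocker",351.4,274.9,.054),("key",396.6,280.5,.054)):
    print("top",n,px2w("top",u,v,z))
E
```

```text
pivot [0.49143468 0.0060596  0.052     ]
near end [0.46310975 0.01805588 0.052     ]
far [ 0.52196783 -0.0043525   0.064     ]
plunger [0.51206203 0.09999174 0.068     ]
key [ 0.48383162 -0.07805488  0.054     ]
top plunger [0.50910144 0.10158717 0.068     ]
top rocker [0.49127511 0.00426459 0.054     ]
top key [ 0.48119474 -0.0812379   0.054     ]
```

Request:
{"op": "apply_moves", "data": {
  "deltas": [
    {"translation":[0.0195,-0.0055,-0.03],"turn":[0,0,0],"hand":0},
    {"translation":[0,0,-0.04],"turn":[0,0,0],"hand":0},
    {"translation":[0,0,-0.035],"turn":[0,0,0],"hand":0},
    {"translation":[0,0,-0.01],"turn":[0,0,0],"hand":0},
    {"translation":[0,0,0],"turn":[0,0,0],"hand":0}
  ]
}}

```text
time: 2.05
ee_pos: [0.5073, -0.0097, 0.0911]
eef_rot: [0.983, -0.182, -0.002, -0.001]
ft_force: [1.2, 0.1, 1.1]
width: 0.0005
```

Request:
{"op": "apply_moves", "data": {
  "deltas": [
    {"translation":[0.002,0.008,0],"turn":[0,0,0],"hand":0},
    {"translation":[0,0,0],"turn":[0,0,0],"hand":0}
  ]
}}

```text
time: 2.25
ee_pos: [0.5103, -0.0023, 0.0936]
eef_rot: [0.983, -0.183, -0.0, -0.001]
ft_force: [0.0, 0.3, 0.9]
width: 0.0004
```

Request:
{"op": "apply_moves", "data": {
  "deltas": [
    {"translation":[0,0,-0.01],"turn":[0,0,0],"hand":0},
    {"translation":[0,0,-0.005],"turn":[0,0,0],"hand":0},
    {"translation":[0,0,-0.005],"turn":[0,0,0],"hand":0},
    {"translation":[0,0,-0.004],"turn":[0,0,0],"hand":0}
  ]
}}

```text
time: 2.65
ee_pos: [0.5126, -0.0023, 0.0712]
eef_rot: [0.983, -0.182, 0.003, -0.001]
ft_force: [0.2, 0.6, 0.5]
width: 0.0004
```

Request:
{"op": "apply_moves", "data": {
  "deltas": [
    {"translation":[-0.003,0,-0.003],"turn":[0,0,0],"hand":0},
    {"translation":[0,0,-0.003],"turn":[0,0,0],"hand":0}
  ]
}}

```text
time: 2.85
ee_pos: [0.5091, -0.0022, 0.0644]
eef_rot: [0.983, -0.182, 0.002, -0.001]
ft_force: [-0.6, 0.6, -0.6]
width: 0.0003
```

Request:
{"op": "apply_moves", "data": {
  "deltas": [
    {"translation":[0,0,-0.002],"turn":[0,0,0],"hand":0},
    {"translation":[0,0,0],"turn":[0,0,0],"hand":0}
  ]
}}

```text
time: 3.05
ee_pos: [0.5088, -0.0023, 0.0617]
eef_rot: [0.983, -0.182, 0.002, -0.001]
ft_force: [0.1, 0.3, 0.3]
width: 0.0003
```

```bash
python3 - <<'E'
import cv2;from bench import readout,camera
s=readout.read_state();print(s["ee_pos"],s["ft_force"])
a=camera("wrist")[:,:,::-1][120:480,160:480];b=camera("scene")[:,:,::-1][200:320,180:340]
cv2.imwrite("pics/p1.png",cv2.hconcat([cv2.resize(a,(320,360)),cv2.resize(b,(480,360),interpolation=cv2.INTER_CUBIC)]))
E
```

```text
[ 0.50876005 -0.00230759  0.06173244] [0.0913151  0.34492659 0.29185784]
```

View pics/p1.png

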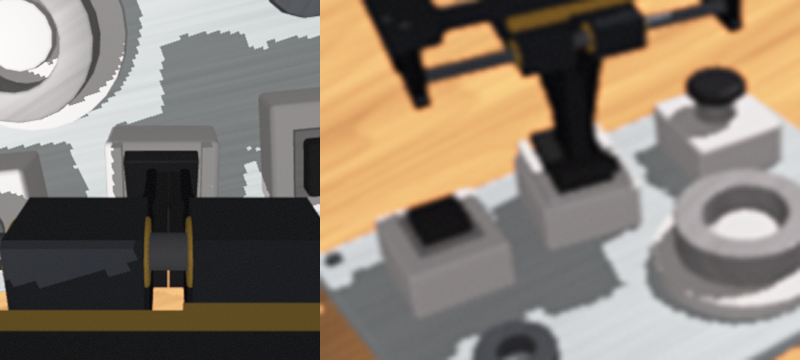

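The fingers stand on the rocker's far half and the near half seems to be rising. There is no clear force yet, so I go on down until the stop is felt.

Request:
{"op": "apply_moves", "data": {
  "deltas": [
    {"translation":[0,0,-0.002],"turn":[0,0,0],"hand":0}
  ]
}}

```text
time: 3.25
ee_pos: [0.5093, -0.0023, 0.0604]
eef_rot: [0.983, -0.182, 0.002, -0.001]
ft_force: [-0.4, -0.0, -0.4]
width: 0.0002
```

Request:
{"op": "apply_moves", "data": {
  "deltas": [
    {"translation":[0,0,-0.002],"turn":[0,0,0],"hand":0}
  ]
}}

```text
time: 3.35
ee_pos: [0.5095, -0.0023, 0.0583]
eef_rot: [0.983, -0.182, 0.003, -0.001]
ft_force: [-0.3, 0.2, -0.3]
width: 0.0005
```

Request:
{"op": "apply_moves", "data": {
  "deltas": [
    {"translation":[0,0,-0.002],"turn":[0,0,0],"hand":0}
  ]
}}

```text
time: 3.45
ee_pos: [0.5095, -0.0023, 0.0562]
eef_rot: [0.983, -0.182, 0.003, -0.001]
ft_force: [-0.0, 0.2, -0.4]
width: 0.0001
```

```bash
python3 - <<'E'
import cv2;from h import *;from bench import readout,camera
s=readout.read_state();print(s["ee_pos"],s["ft_force"],s["torque"],s["joint_torque"])
p=s["ee_pos"]-[0,0,.014];u,v=w2px("scene",p);print(u,v, w2px("scene",[.5095,-.001,.052]))
b=camera("scene")[:,:,::-1][215:295,215:315];
cv2.imwrite("pics/p2.png",cv2.resize(b,(700,560),interpolation=cv2.INTER_CUBIC))
E
```

```text
[ 0.50949808 -0.0023229   0.0562247 ] [-0.00224745  0.24429428 -0.44369028] [ 0.08775263 -0.03565382  0.00422281] [ 8.51392094e-02 -4.82616484e+01 -5.12989327e+00 -3.31290972e+01
 -2.67493667e-02 -1.85453397e-02  4.00122756e-02]
265.971032189296 262.86963742858666 (np.float64(266.0691202540677), np.float64(257.87717723203247))
```

View pics/p2.png

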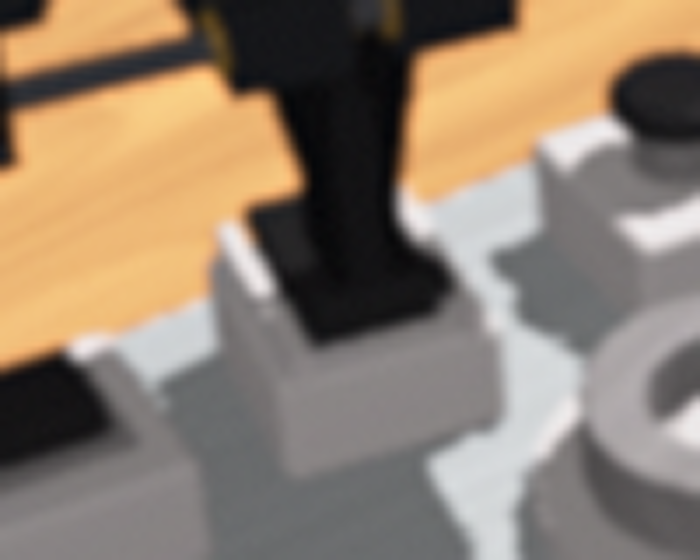

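```bash
python3 - <<'E'
import cv2;from h import *
x=np.array([.936,-.352,0]);y=np.array([.352,.936,0]);P=np.array([.4914,.0055,0])
f=lambda p:tuple(np.round((np.array(w2px("scene",p))-[215,215])*7).astype(int).tolist())
for nm,r,z in(("far up",29.5,.064),("far down",32,.052),("near up",-29.5,.064),("near down",-32,.052)):
    print(nm,[f(P+x*r/1e3+y*s+[0,0,z]) for s in(-.017,.017)])
T=np.array([.5095,-.0023,0])
for z in(.042,.052,.06): print("tip",z,[f(T+x*a+y*b+[0,0,z]) for a in(-.0095,.0095) for b in(-.015,.015)])
i=cv2.imread("pics/scene0.png")[215:295,215:315]
cv2.imwrite("pics/p0.png",cv2.resize(i,(700,560),interpolation=cv2.INTER_CUBIC))
E
```

```text
far up [(297, 301), (434, 264)]
far down [(306, 348), (441, 310)]
near up [(222, 176), (352, 142)]
near down [(224, 210), (353, 176)]
tip 0.042 [(285, 331), (402, 299), (310, 374), (429, 340)]
tip 0.052 [(281, 298), (399, 266), (306, 340), (426, 307)]
tip 0.06 [(278, 271), (396, 239), (303, 313), (423, 280)]
```

View pics/p0.png

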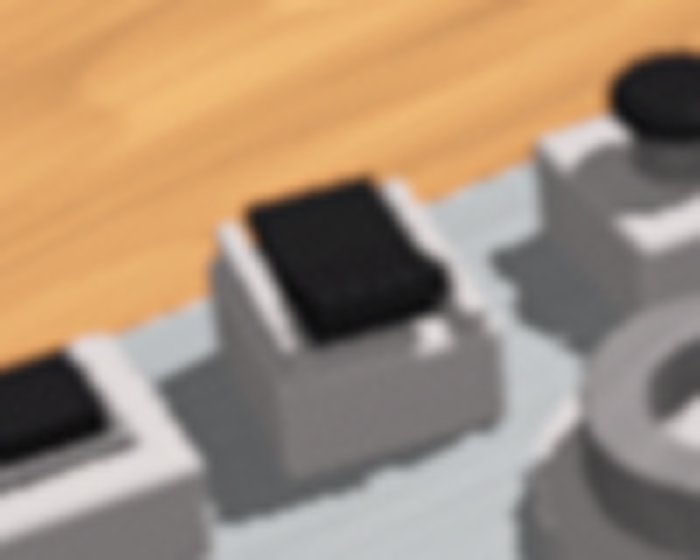

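```bash
python3 - <<'E'
import cv2,numpy as np
a=[cv2.imread(f"pics/{n}.png")[120:400,180:520] for n in("p0","p2")]
g=[(255*np.clip(i/90.,0,1)**.6).astype(np.uint8) for i in a]
cv2.imwrite("pics/p3.png",cv2.resize(cv2.hconcat(g),(800,330)))
E
```

```text
(no output)
```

View pics/p3.png

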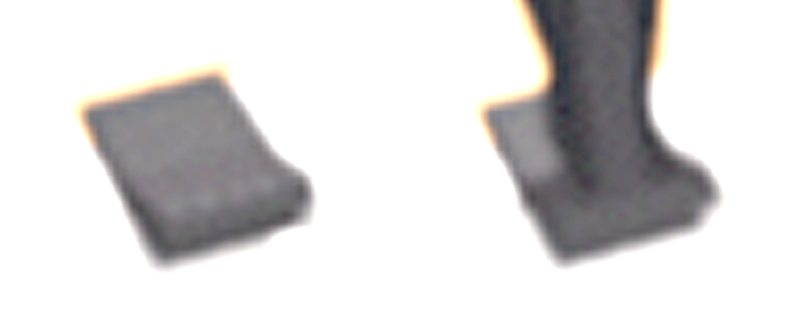

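The rocker has not moved in these views, even though the reported tip height (0.042) would be inside it. So the reported height and the picture disagree, and I check with the wrist camera.

```bash
python3 - <<'E'
import cv2,pickle;from h import *;from bench import readout,camera
s=readout.read_state();print(s["time"],s["ee_pos"],s["ft_force"],s["joint_positions"])
c=calibration("wrist");pickle.dump(c,open("w2.pkl","wb"));im=camera("wrist")[:,:,::-1].copy();cv2.imwrite("pics/w2raw.png",im)
E=c["extrinsics"];print("cam",-E[:3,:3].T@E[:3,3])
x=np.array([.936,-.352,0]);y=np.array([.352,.936,0]);P=np.array([.4914,.0055,0])
for p,col in((P+x*.0295+y*.017+[0,0,.064],(0,0,255)),(P+x*.0295-y*.017+[0,0,.064],(0,0,255)),(P+x*.031+y*.029+[0,0,.042],(255,0,0)),(P+x*.031-y*.029+[0,0,.042],(255,0,0)),(np.array([.511,.1005,.068]),(0,0,255)),(np.array([.4825,-.0795,.054]),(0,0,255)),(s["ee_pos"]-[0,0,.014],(0,255,0))):
    u,v=w2px("w",p,c);print(p,u,v);cv2.circle(im,(int(u),int(v)),3,col,-1)
im=(255*np.clip(im/160.,0,1)**.6).astype(np.uint8)
cv2.imwrite("pics/w2.png",im)
E
```

```text
3.5 [ 0.50929901 -0.00233868  0.05587864] [-0.02325915 -0.43298717 -1.31670557] [ 0.42850783  0.28416997 -0.57380448  1.91882773  0.18280896  0.98453034
 -2.16559416]
cam [ 0.58657481 -0.03331996  0.22612174]
[0.524996 0.011028 0.064   ] 284.8089436129023 289.8070127694775
[ 0.513028 -0.020796  0.064   ] 363.96144559283647 289.4354759673896
[0.530624 0.021732 0.042   ] 264.4980810639821 268.02551999176603
[ 0.510208 -0.032556  0.042   ] 385.4734372411971 267.4144609466322
[0.511  0.1005 0.068 ] 114.41907967592013 384.29180791419014
[ 0.4825 -0.0795  0.054 ] 505.68967263507716 295.5799806321906
[ 0.50929901 -0.00233868  0.04187864] 327.27519086329477 289.59387365293344
```

View pics/w2.png

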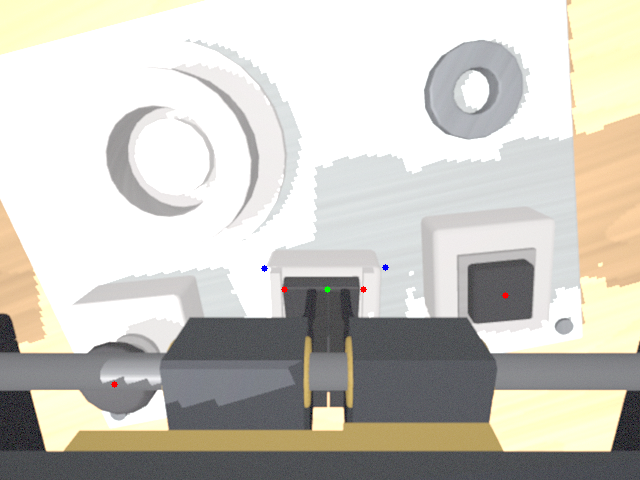

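The real scale shows less descent than reported: the rocker housing spans about 112 px, against 121 px predicted. I solve for the camera's true position from features matched between w1 and w2.

```bash
python3 - <<'E'
import pickle;from h import *;from scipy.optimize import least_squares
from scipy.spatial.transform import Rotation as Ro
a,b=[pickle.load(open(f"w{i}.pkl","rb")) for i in(1,2)]
M=[((477,223),(564,326),.012),((414,70),(474,90),.026),((428,188),(501,292),.054),((205,236),(118,378),.068),((387,150),(423,217),.042),((459,147),(552,210),.042)]
E=b["extrinsics"];C=-E[:3,:3].T@E[:3,3]
W=[px2w("",*m[0],m[2],a) for m in M]
def f(q):
    c=dict(b);X=np.eye(4);X[:3,:3]=Ro.from_rotvec(q[3:]).as_matrix()@E[:3,:3];X[:3,3]=-X[:3,:3]@(C+q[:3]);c["extrinsics"]=X
    return np.array([np.array(w2px("",w,c))-m[1] for w,m in zip(W,M)]).ravel()
g=lambda d:f(np.r_[d,0,0,0])
r=least_squares(g,np.zeros(3));print(np.round(g(np.zeros(3)),1),r.x,np.round(r.fun,1))
r=least_squares(f,np.zeros(6));print(r.x,np.round(r.fun,1))
# scale check in w1: same height error?  plate-hole / top-cam comparison
for n,m in zip("screw bearing".split(),M): print(n,px2w("",*m[0],m[2],a))
print(px2w("top",414,310,.012),px2w("top",404,237,.026))
for n,u,v in (("c1",117,68),("c4",191,281),("c3",477,223)):print(n,px2w("",u,v,.012,a))
E
```

```text
[-0.   0.4  1.2  0.   0.9  2.1 -3.8  4.1  6.2 10.6  1.9 11.7] [-0.00166121  0.0004973   0.00222377] [-1.8 -4.2 -0.3 -3.7 -0.8 -3.4 -2.2 -2.2  5.1  5.8 -0.2  6.9]
[-0.00855132  0.00106204  0.00537482 -0.0370218   0.01043118 -0.00569826] [ 1.6 -2.  -3.4 -2.4 -0.1 -4.8 -1.6 -1.5  4.6  5.1 -0.8  5.4]
screw [ 0.42577649 -0.11775939  0.012     ]
bearing [ 0.57118149 -0.09842769  0.026     ]
[ 0.42624048 -0.1197458   0.012     ] [ 0.5680416  -0.10054344  0.026     ]
c1 [0.65862479 0.12761591 0.012     ]
c4 [0.46523038 0.15573158 0.012     ]
c3 [ 0.42577649 -0.11775939  0.012     ]
```

```bash
python3 - <<'E'
import pickle,cv2;from h import *
from bench import readout
from scipy.spatial.transform import Rotation as Ro
b=pickle.load(open("w2.pkl","rb"));s=readout.read_state();R=Ro.from_quat(s["eef_rot"]).as_matrix();p=s["ee_pos"]
for tx in(0,.0095):
  for tz in(-.02,-.01,0,.014):
    print(tx,tz,[tuple(np.round(w2px("",p+R@[tx,ty,tz],b),0)) for ty in(-.015,0,.015)])
x=np.array([.936,-.352,0]);y=np.array([.352,.936,0]);P=np.array([.4914,.0055,0])
for r,z in((.032,.052),(.0295,.064)):print(r,z,[np.round(w2px("",P+x*r+y*k+[0,0,z],b)) for k in(-.017,.017)])
i=cv2.imread("pics/w2raw.png")[230:350,250:410]
cv2.imwrite("pics/w3.png",cv2.resize((255*np.clip(i/70.,0,1)**.5).astype(np.uint8),(800,600),interpolation=cv2.INTER_CUBIC))
E
```

```text
0 -0.02 [(np.float64(290.0), np.float64(324.0)), (np.float64(327.0), np.float64(324.0)), (np.float64(364.0), np.float64(324.0))]
0 -0.01 [(np.float64(292.0), np.float64(313.0)), (np.float64(327.0), np.float64(313.0)), (np.float64(362.0), np.float64(313.0))]
0 0 [(np.float64(294.0), np.float64(302.0)), (np.float64(327.0), np.float64(302.0)), (np.float64(360.0), np.float64(303.0))]
0 0.014 [(np.float64(297.0), np.float64(290.0)), (np.float64(327.0), np.float64(290.0)), (np.float64(358.0), np.float64(290.0))]
0.0095 -0.02 [(np.float64(290.0), np.float64(303.0)), (np.float64(327.0), np.float64(303.0)), (np.float64(364.0), np.float64(303.0))]
0.0095 -0.01 [(np.float64(292.0), np.float64(293.0)), (np.float64(327.0), np.float64(293.0)), (np.float64(362.0), np.float64(293.0))]
0.0095 0 [(np.float64(294.0), np.float64(283.0)), (np.float64(327.0), np.float64(283.0)), (np.float64(361.0), np.float64(283.0))]
0.0095 0.014 [(np.float64(296.0), np.float64(272.0)), (np.float64(327.0), np.float64(272.0)), (np.float64(358.0), np.float64(272.0))]
0.032 0.052 [array([362., 273.]), array([287., 274.])]
0.0295 0.064 [array([364., 289.]), array([285., 290.])]
```

View pics/w3.png

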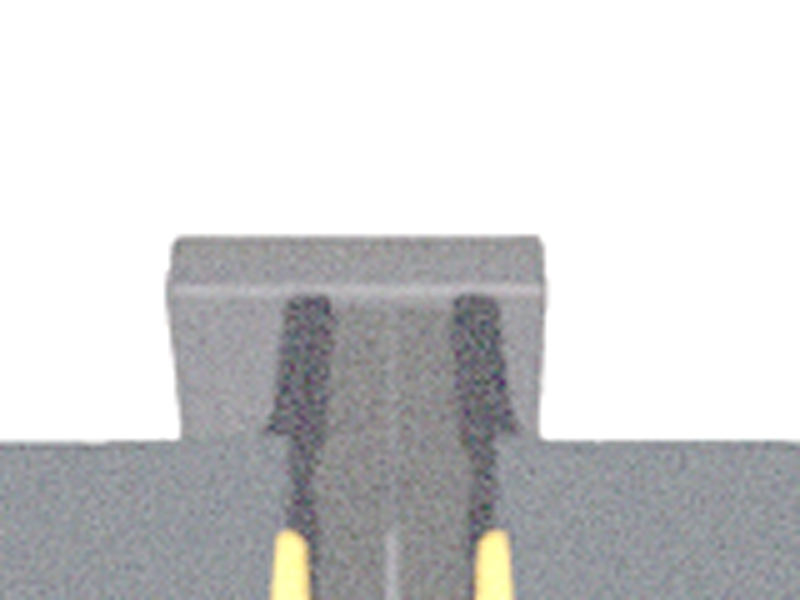

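The last crop shows the rocker still raised: its far edge is at row 288, as predicted. The closed fingertips end at about row 289, also in the free-air picture w1, so they sit roughly 7 mm behind the TCP rather than 14 mm ahead. They are only just touching, so I continue down slowly and watch the force.

Request:
{"op": "apply_moves", "data": {
  "deltas": [
    {"translation":[0,0,-0.003],"turn":[0,0,0],"hand":0},
    {"translation":[0,0,0],"turn":[0,0,0],"hand":0}
  ]
}}

```text
time: 3.75
ee_pos: [0.5097, -0.0023, 0.0531]
eef_rot: [0.983, -0.182, 0.003, -0.001]
ft_force: [0.5, 0.5, -0.2]
width: 0.0007
```

Request:
{"op": "apply_moves", "data": {
  "deltas": [
    {"translation":[0,0,-0.003],"turn":[0,0,0],"hand":0}
  ]
}}

```text
time: 3.85
ee_pos: [0.5102, -0.0024, 0.0504]
eef_rot: [0.983, -0.182, 0.003, -0.001]
ft_force: [1.5, -0.4, 2.7]
width: 0.0008
```

Request:
{"op": "apply_moves", "data": {
  "deltas": [
    {"translation":[0,0,-0.003],"turn":[0,0,0],"hand":0}
  ]
}}

```text
time: 3.95
ee_pos: [0.5107, -0.0025, 0.0475]
eef_rot: [0.983, -0.183, 0.004, -0.001]
ft_force: [0.3, -0.7, 2.6]
width: 0.0006
```

Contact shows now (2.7 N at 0.050), so I continue.

Request:
{"op": "apply_moves", "data": {
  "deltas": [
    {"translation":[0,0,-0.003],"turn":[0,0,0],"hand":0},
    {"translation":[0,0,-0.002],"turn":[0,0,0],"hand":0}
  ]
}}

```text
time: 4.15
ee_pos: [0.5112, -0.0026, 0.0434]
eef_rot: [0.983, -0.183, 0.004, -0.001]
ft_force: [-13.7, -0.9, 39.9]
width: 0.0006
```

Request:
{"op": "apply_moves", "data": {
  "deltas": [
    {"translation":[-0.001,0,-0.002],"turn":[0,0,0],"hand":0}
  ]
}}

```text
time: 4.25
ee_pos: [0.5111, -0.0026, 0.0435]
eef_rot: [0.983, -0.183, 0.005, -0.001]
ft_force: [-9.0, -2.0, 36.0]
width: 0.0001
```

Request:
{"op": "apply_moves", "data": {
  "deltas": [
    {"translation":[0,0,-0.002],"turn":[0,0,0],"hand":0}
  ]
}}

```text
time: 4.35
ee_pos: [0.5112, -0.0027, 0.0435]
eef_rot: [0.983, -0.183, 0.005, 0.0]
ft_force: [-15.5, -1.3, 34.4]
width: 0.0006
```

Hard stop at TCP z 0.0434 with about 35 N, so the closed tips are about 8.5 mm behind the TCP. I lift and check the rocker while moving towards the plunger.

Request:
{"op": "apply_moves", "data": {
  "deltas": [
    {"translation":[0,0,0.03],"turn":[0,0,0],"hand":0},
    {"translation":[0,0,0.04],"turn":[0,0,0],"hand":0},
    {"translation":[0,0.035,0.02],"turn":[0,0,0],"hand":0},
    {"translation":[0,0.035,0],"turn":[0,0,0],"hand":0},
    {"translation":[0,0.033,0],"turn":[0,0,0],"hand":0}
  ]
}}

```text
time: 4.85
ee_pos: [0.5091, 0.0981, 0.1355]
eef_rot: [0.982, -0.187, 0.003, 0.001]
ft_force: [0.3, -0.7, -0.5]
width: 0.0006
```

```bash
python3 - <<'E'
import cv2;from bench import readout,camera;from h import *
s=readout.read_state();print(s["ee_pos"],s["ft_force"])
c=calibration("wrist");a=camera("wrist")[:,:,::-1][60:360,120:640];b=camera("scene")[:,:,::-1][200:320,200:340]
print(c["extrinsics"].tolist(),c["cx"],c["cy"])
import pickle;pickle.dump(c,open("w4.pkl","wb"))
cv2.imwrite("pics/p4.png",cv2.vconcat([a,cv2.resize(b[10:90],(520,297),interpolation=cv2.INTER_CUBIC)]))
E
```

```text
[0.50905639 0.09811755 0.13548119] [ 0.2812956  -0.68982689 -0.52996915]
[[-0.3682749616367751, -0.929716713351806, -0.0006209233038698041, 0.2783629152272243], [-0.886959568434878, 0.35113784042604007, 0.30000823485823475, 0.4043852846303417], [-0.2787046404228835, 0.11103625504876444, -0.9539364095533299, 0.44764793059416014], [0.0, 0.0, 0.0, 1.0]] 327.93094722538353 240.9262066143424
```

View pics/p4.png

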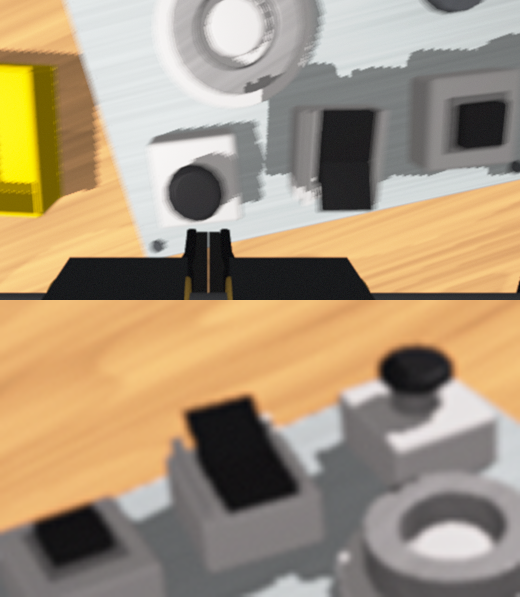

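The rocker is tipped over: its near half stands up and its far half lies level. The plunger head is at wrist pixel (316,253) and the key at (601,184).

```bash
python3 - <<'E'
import pickle;from h import *
c=pickle.load(open("w4.pkl","rb"));print(px2w("",316,253,.068,c),px2w("",601,184,.054,c))
E
```

```text
[0.51193609 0.10442703 0.068     ] [ 0.4846692  -0.07320526  0.054     ]
```

Request:
{"op": "apply_moves", "data": {
  "deltas": [
    {"translation":[0.002,0.004,-0.02],"turn":[0,0,0],"hand":0},
    {"translation":[0,0,-0.03],"turn":[0,0,0],"hand":0},
    {"translation":[0,0,-0.008],"turn":[0,0,0],"hand":0},
    {"translation":[0,0,0],"turn":[0,0,0],"hand":0}
  ]
}}

```text
time: 5.35
ee_pos: [0.5093, 0.1069, 0.075]
eef_rot: [0.983, -0.182, 0.002, 0.0]
ft_force: [-0.0, 0.4, 0.4]
width: 0.0006
```

Request:
{"op": "apply_moves", "data": {
  "deltas": [
    {"translation":[0.002,-0.005,-0.005],"turn":[0,0,0],"hand":0},
    {"translation":[0,0,-0.004],"turn":[0,0,0],"hand":0},
    {"translation":[0,0,-0.003],"turn":[0,0,0],"hand":0},
    {"translation":[0,0,-0.003],"turn":[0,0,0],"hand":0}
  ]
}}

```text
time: 5.75
ee_pos: [0.5132, 0.1005, 0.0616]
eef_rot: [0.983, -0.183, 0.003, -0.0]
ft_force: [-1.1, -0.4, -0.2]
width: 0.0004
```

Request:
{"op": "apply_moves", "data": {
  "deltas": [
    {"translation":[0,0,-0.003],"turn":[0,0,0],"hand":0},
    {"translation":[0,0,-0.002],"turn":[0,0,0],"hand":0}
  ]
}}

```text
time: 5.95
ee_pos: [0.5135, 0.1004, 0.0567]
eef_rot: [0.983, -0.183, 0.004, -0.0]
ft_force: [-2.6, 0.2, 3.1]
width: 0.0003
```

Request:
{"op": "apply_moves", "data": {
  "deltas": [
    {"translation":[0,0,-0.002],"turn":[0,0,0],"hand":0}
  ]
}}

```text
time: 6.05
ee_pos: [0.5135, 0.1004, 0.0548]
eef_rot: [0.983, -0.183, 0.004, -0.0]
ft_force: [-1.8, -1.6, 2.9]
width: 0.0005
```

Request:
{"op": "apply_moves", "data": {
  "deltas": [
    {"translation":[0,0,-0.002],"turn":[0,0,0],"hand":0},
    {"translation":[0,0,-0.002],"turn":[0,0,0],"hand":0}
  ]
}}

```text
time: 6.25
ee_pos: [0.5135, 0.1005, 0.0507]
eef_rot: [0.983, -0.183, 0.004, 0.0]
ft_force: [-1.6, -0.3, 3.0]
width: 0.0005
```

Request:
{"op": "apply_moves", "data": {
  "deltas": [
    {"translation":[0,0,-0.002],"turn":[0,0,0],"hand":0}
  ]
}}

```text
time: 6.35
ee_pos: [0.5136, 0.1005, 0.0495]
eef_rot: [0.983, -0.183, 0.004, 0.0]
ft_force: [-12.7, -3.9, 34.8]
width: 0.0007
```

Request:
{"op": "apply_moves", "data": {
  "deltas": [
    {"translation":[0,0,-0.0015],"turn":[0,0,0],"hand":0}
  ]
}}

```text
time: 6.45
ee_pos: [0.5137, 0.1005, 0.0495]
eef_rot: [0.983, -0.183, 0.004, 0.001]
ft_force: [-14.5, -3.7, 32.9]
width: 0.0006
```

Plunger hard stop at TCP 0.0495, as predicted. Next I lift and go to the key.

Request:
{"op": "apply_moves", "data": {
  "deltas": [
    {"translation":[0,0,0.03],"turn":[0,0,0],"hand":0},
    {"translation":[0,0,0.04],"turn":[0,0,0],"hand":0},
    {"translation":[-0.008,-0.045,0],"turn":[0,0,0],"hand":0},
    {"translation":[-0.008,-0.045,0],"turn":[0,0,0],"hand":0},
    {"translation":[-0.008,-0.045,0],"turn":[0,0,0],"hand":0}
  ]
}}

```text
time: 6.95
ee_pos: [0.4898, -0.0302, 0.1227]
eef_rot: [0.984, -0.177, 0.005, -0.001]
ft_force: [0.7, 0.3, -0.1]
width: 0.0011
```

Request:
{"op": "apply_moves", "data": {
  "deltas": [
    {"translation":[-0.006,-0.038,0],"turn":[0,0,0],"hand":0},
    {"translation":[0,0,0],"turn":[0,0,0],"hand":0},
    {"translation":[0,0,0],"turn":[0,0,0],"hand":0}
  ]
}}

```text
time: 7.25
ee_pos: [0.4823, -0.0765, 0.1224]
eef_rot: [0.983, -0.182, 0.006, -0.0]
ft_force: [-0.1, -0.2, -0.0]
width: 0.0008
```

```bash
python3 - <<'E'
import cv2,pickle;from bench import readout,camera;from h import *
s=readout.read_state();print(s["ee_pos"],s["eef_rot"],s["ft_force"])
c=calibration("wrist");pickle.dump(c,open("w5.pkl","wb"))
a=camera("wrist")[:,:,::-1].copy();g=a.max(2);cv2.imwrite("pics/w5.png",a)
u,v=map(int,w2px("",[.483,-.0775,.054],c));print(u,v)
m=(g[v-50:v+50,u-50:u+50]<45).astype(np.uint8);n,l,st,ce=cv2.connectedComponentsWithStats(m)
for i in range(1,n):
    if st[i,4]>150: print(st[i],ce[i]+[u-50,v-50],px2w("",*(ce[i]+[u-50,v-50]),.054,c))
E
```

```text
[ 0.48228582 -0.0765002   0.12239127] [ 9.83361183e-01 -1.81564226e-01  5.93369823e-03 -8.73011995e-05] [-0.07937991 -0.20423907 -0.04524714]
328 252
[ 31  24  47  45 659] [343.01062215 245.4339909 ] [ 0.48389828 -0.08714215  0.054     ]
[ 29  88  20  12 198] [316.13636364 296.39393939] [ 0.45809582 -0.05939553  0.054     ]
[ 52  88  20  12 198] [339.86363636 296.39393939] [ 0.45273817 -0.07348072  0.054     ]
```

The key's bounding box (47x45 px, right for 28 mm) is centred at (332,248), so about (0.4845,-0.079). I descend to just above contact (expected at TCP 0.0455).

Request:
{"op": "apply_moves", "data": {
  "deltas": [
    {"translation":[0.002,-0.002,-0.02],"turn":[0,0,0],"hand":0},
    {"translation":[0,0,-0.03],"turn":[0,0,0],"hand":0},
    {"translation":[0,0,-0.01],"turn":[0,0,0],"hand":0},
    {"translation":[0,0,0],"turn":[0,0,0],"hand":0}
  ]
}}

```text
time: 7.7
ee_pos: [0.4862, -0.0737, 0.0614]
eef_rot: [0.984, -0.178, 0.007, -0.001]
ft_force: [-0.2, 0.1, 0.6]
width: 0.0003
```

Request:
{"op": "apply_moves", "data": {
  "deltas": [
    {"translation":[-0.002,-0.006,-0.004],"turn":[0,0,0],"hand":0},
    {"translation":[0,0,-0.004],"turn":[0,0,0],"hand":0},
    {"translation":[0,0,0],"turn":[0,0,0],"hand":0}
  ]
}}

```text
time: 8.0
ee_pos: [0.4855, -0.0791, 0.0549]
eef_rot: [0.984, -0.177, 0.008, -0.001]
ft_force: [-0.5, -0.3, -0.0]
width: 0.0002
```

Request:
{"op": "apply_moves", "data": {
  "deltas": [
    {"translation":[-0.001,0,-0.004],"turn":[0,0,0],"hand":0},
    {"translation":[0,0,-0.003],"turn":[0,0,0],"hand":0},
    {"translation":[0,0,-0.003],"turn":[0,0,0],"hand":0}
  ]
}}

```text
time: 8.3
ee_pos: [0.4856, -0.0794, 0.0458]
eef_rot: [0.984, -0.177, 0.01, -0.001]
ft_force: [0.3, 0.2, 0.8]
width: 0.0006
```

Request:
{"op": "apply_moves", "data": {
  "deltas": [
    {"translation":[0,0,-0.003],"turn":[0,0,0],"hand":0}
  ]
}}

```text
time: 8.4
ee_pos: [0.4856, -0.0794, 0.0427]
eef_rot: [0.984, -0.177, 0.01, -0.001]
ft_force: [-1.3, -0.0, 2.7]
width: 0.0005
```

Request:
{"op": "apply_moves", "data": {
  "deltas": [
    {"translation":[0,0,-0.002],"turn":[0,0,0],"hand":0}
  ]
}}

```text
time: 8.5
ee_pos: [0.4856, -0.0794, 0.0406]
eef_rot: [0.984, -0.177, 0.01, -0.001]
ft_force: [-0.9, 0.6, 3.6]
width: 0.0005
```

Request:
{"op": "apply_moves", "data": {
  "deltas": [
    {"translation":[0,0,-0.002],"turn":[0,0,0],"hand":0}
  ]
}}

```text
time: 8.6
ee_pos: [0.4858, -0.0795, 0.0392]
eef_rot: [0.984, -0.177, 0.01, -0.0]
ft_force: [-12.4, 1.5, 34.5]
width: 0.0005
```

Request:
{"op": "apply_moves", "data": {
  "deltas": [
    {"translation":[0,0,-0.001],"turn":[0,0,0],"hand":0}
  ]
}}

```text
time: 8.7
ee_pos: [0.4857, -0.0794, 0.0394]
eef_rot: [0.984, -0.177, 0.009, 0.0]
ft_force: [-10.9, 1.3, 25.3]
width: 0.0
```

Key hard stop reached at 0.0393, as expected. I lift clear and move off.

Request:
{"op": "apply_moves", "data": {
  "deltas": [
    {"translation":[0,0,0.03],"turn":[0,0,0],"hand":0},
    {"translation":[0,0,0.045],"turn":[0,0,0],"hand":0},
    {"translation":[0,0,0.045],"turn":[0,0,0],"hand":0},
    {"translation":[-0.01,-0.045,0.01],"turn":[0,0,0],"hand":0},
    {"translation":[-0.01,-0.045,0.01],"turn":[0,0,0],"hand":0}
  ]
}}

```text
time: 9.2
ee_pos: [0.465, -0.1646, 0.1836]
eef_rot: [0.985, -0.171, 0.008, -0.001]
ft_force: [0.7, -0.6, -0.2]
width: 0.0005
```

Request:
{"op": "apply_moves", "data": {
  "deltas": [
    {"translation":[-0.01,-0.045,0],"turn":[0,0,0],"hand":0},
    {"translation":[-0.01,-0.045,0],"turn":[0,0,0],"hand":0},
    {"translation":[0,0,0],"turn":[0,0,0],"hand":0},
    {"translation":[0,0,0],"turn":[0,0,0],"hand":0}
  ]
}}

```text
time: 9.6
ee_pos: [0.4427, -0.2646, 0.1857]
eef_rot: [0.984, -0.175, 0.011, 0.001]
ft_force: [0.2, 1.0, 0.1]
width: 0.0007
```

```bash
python3 - <<'E'
import cv2;from bench import readout,camera
s=readout.read_state();print(s["time"],s["ee_pos"],s["ft_force"],abs(s["joint_vel"]).max())
t=camera("top")[:,:,::-1];c=camera("scene")[:,:,::-1]
a=cv2.resize(t[180:345,200:500],(740,290));b=cv2.resize(c[200:320,100:410],(740,290),interpolation=cv2.INTER_CUBIC)
cv2.imwrite("pics/end.png",cv2.vconcat([a,b]))
E
```

```text
9.6 [ 0.4427111  -0.26455573  0.18567403] [0.1952096  1.02558006 0.10406751] 0.041876271118285076
```

View pics/end.png

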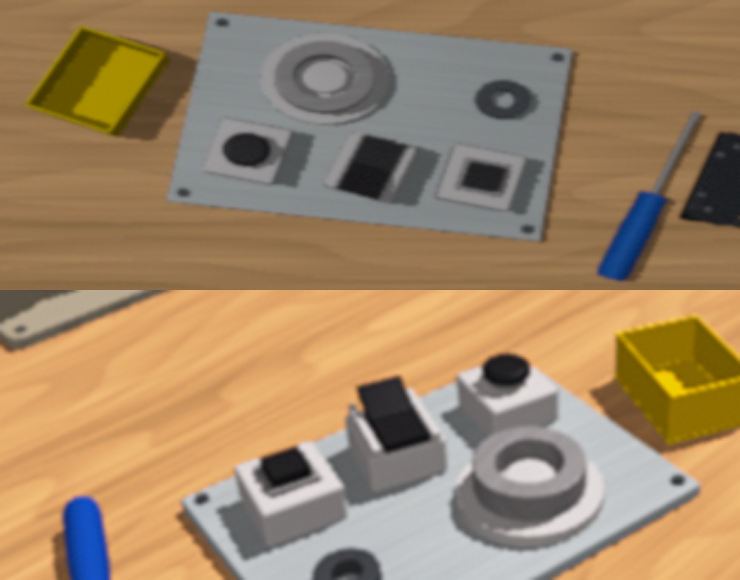

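The rocker is over, the mushroom head is visibly lower, the key is back up and nothing else has moved. I hand in.

```bash
python3 -c "
from bench import order;print(order.close_job())"
```

```text
the job is handed in; nothing more can be done
None
```

The job is done and handed in at about 9.7 s of robot time. I pressed the rocker, then the mushroom head, then the start key with closed fingers, each down to its hard stop.

| Control | Tool height at hard stop | Force at stop (vertical) |
|---|---|---|
| Rocker | 0.0434 m | about 35–40 N |
| Plunger | 0.0495 m, as predicted | about 33–35 N |
| Key | 0.0393 m, as predicted | about 25–35 N |

**Last checks:** the final pictures show the rocker tipped over, the plunger head in and the key sprung back up. The ring, bearing, bin and screwdriver are where they were. The arm is clear, with its tool about 0.19 m above the bench, and the force reading was only noise, about 1 N.

**Disagreements:**
- **Fingertip position:** the closed fingertips turned out to be about 8.5 mm behind the TCP, not 14 mm ahead as the description says. My first descent onto the rocker therefore ended early; I worked it out from the pictures, confirmed it at the rocker's stop and used it for the other two controls.
- **Push force:** the peaks at the stops were higher than pressing needed. They stayed far below the 120 N wrist limit, and all came through the fingertips, so the 40 N limit on the arm and gripper body should not apply.

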